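Draw out the hot griddle's drip tray with a wire hook

TASK

The griddle is hot and its greasy drip tray has slid too far back under the front ledge to be gripped. Take the wire hook from the cork mat, reach under the ledge, find the tray's stiff pull eye by feel and catch it, draw the tray gently out to its front stop, then unhook and lay the hook flat back on the mat. Never force anything with the hook (stay well under 20 N), keep your hand off the griddle and its tray, and leave the bottle, the jar and the bowl where they stand.

Things in the scene. Friction and masses are not known exactly. Their poses are not given: they have to be found in the camera images.
- griddle: steel worktop griddle with black cast plate, 250 mm wide, 215 mm deep, about 165 mm high, fixed, hot. Origin on the worktop straight below the middle of its front ledge (the fascia); +x points into the griddle (away from the robot), +y to its left. Two knobs stick 20 mm out of the fascia at y = -84 and +84 mm, 95 mm above the worktop.
- ledge_edge (a point): middle of the lower front edge of the ledge, 58 mm above the worktop; the ledge is 16 mm thick. Below and behind it is the open bay of the drip tray: its ceiling is 72 mm above the worktop and its inner side walls are at the griddle's y = -115 and +115 mm.
- drip_tray (a joint): how far the drip tray is drawn out toward the griddle's -x, in m: 0 fully in, 0.100 at its stop; stays where it is left. Runners gummy with fat: about 5 N moves it at a creep, plus about 1 N for every cm/s. Aluminium tray 210 mm wide; its front wall spans 13 to 48 mm above the worktop, its face about 4 mm behind the eye's pivot.
- eye_pivot_home (a point): fixed point on the griddle's middle plane, 75 mm behind the ledge's front edge, 40 mm above the worktop: where the upright pivot of the tray's pull eye is when the tray is fully in. The pivot moves with the tray toward the griddle's -x by the value of joint drip_tray. The eye may be askew: swung about this pivot to either side by up to 0.9 rad from straight ahead (griddle's -x).
- eye_straight_home (a point): where the centre of the eye's ring would be with the tray fully in and the eye straight: 38 mm in front of the pivot, level with it. Ring of 5 mm wire, 21 mm clear inside, standing upright on a stem from the pivot, so its hole faces sideways (griddle's y when straight). Mostly hidden under the ledge, true angle not measured; seized with burnt fat: under 20 N does not turn it.
- hook: hand hook, 215 mm long, 0.14 kg. Origin in the middle of its dark wood handle (96 mm long, 20 mm wide across its y, 26 mm high, lying on the mat); +x along the tool to the hook, +z up as it lies. A 6 mm steel rod leaves the handle at x = +48 mm on the handle's axis and at x = +165 mm bends square to -y (to the right, looking along +x from above), ending at x = +163, y = -30 mm.
- hook_tip (a point): end of the hook's bent part, on the wire's axis, at x = +163, y = -30, z = 0 mm from the hook's origin; same axes as the hook.
- mat: cork mat, 240 x 75 x 5 mm, fixed to the worktop; origin at the centre of its underside, +x along its length.
- oil_bottle: clear glass bottle with red cap, 83 mm across, 301 mm high; origin at the centre of its underside; leave alone.
- spice_jar: small glass spice jar with yellow cap, 45 mm across, 100 mm high; origin at the centre of its underside; leave alone.
- sauce_bowl: small white china bowl, 85 mm across, 40 mm high; origin at the centre of its underside; leave alone.

How it is judged (in metres and radians):
On the way, in this order (a step that is already met when the one before it is completed fails the run):
1. the hook is taken up off the mat in the gripper (height (world z) of hook above 0.034 m and contact force between the fingers and hook above 1 N), for 0.2 s.
2. the held hook has caught the eye and the tray is coming out (past 30 mm) (value of joint drip_tray above 0.03 m and contact force between hook and griddle above 1 N and contact force between the fingers and hook above 1 N), for 0.2 s.
3. the tray is drawn out to its stop (within 6 mm) with the hook still in the gripper (value of joint drip_tray above 0.094 m and contact force between the fingers and hook above 1 N), for 0.2 s.
At the end, for the whole second after the job is handed in: The drip tray stands within 6 mm of its outer stop; the hook lies flat and still on the cork mat, the middle of its handle over the mat, clear of the griddle (value of joint drip_tray above 0.094 m and contact force between hook and griddle below 0.1 N and x of hook in the frame of mat between -0.11 and 0.11 m and y of hook in the frame of mat between -0.036 and 0.036 m and height (world z) of hook below 0.024 m and angle between hook's own z axis and vertical below 0.15 rad and linear speed of hook below 0.01 m/s); the robot touches nothing.
It fails at once if the hook presses on the griddle, tray or eye with more than 20 N (contact force between hook and griddle above 20 N).
It fails at once if hand or arm touches the hot griddle or its tray (contact force between any of the fingers, the arm and griddle above 1 N).
It fails at once if the bottle, the jar or the bowl is shifted by more than 20 mm (distance of any of oil_bottle, spice_jar, sauce_bowl from where it was at the start of the episode above 0.02 m).
It also fails if it takes over 72 s, if anything falls off the work surface, if the arm or the gripper's body presses on something with over 40 N, if the wrist force passes 120 N, or if a joint passes its speed limit or range.

ROBOT

A 7-joint arm with a two-finger parallel gripper is mounted at the origin on a cart in front of the work surface, level with it; the furniture and walls round the work are solid. World frame = base frame: x ahead of the robot, y to its left, z up, the work surface at z = 0. Lengths are in mm, angles in rad, forces in N, time in s.
With the tool pointing down it reaches from about 350 to 900 mm from the base axis. Payload 8.1 kg.
Tool frame: the origin (TCP) lies on the centre line of the jaws, within the pads' length; the fingertips stand 19 mm ahead of it and the grasp point (between the pads) is the TCP; z points along the fingers, y is the line along which they close (so a half turn about z gives the same grasp; the last joint's range is limited). The gripper opens to 85 mm and grips with 20 to 120 N. Pads are 22 mm wide; open, the fingers measure 114 mm over their backs; the gripper's body (76 mm by 85 mm) begins 54 mm behind the grasp point. The pads swing forward as they close: fully open they stand 13 mm farther back than shut.
Start: joints at [1.05, 0.434, 0.025, 1.573, -0.012, 1.134, -0.075], TCP at [253.573, -571.263, 250.323] pointing down, gripper open.
Joint ranges: [-2.62, 2.62], [-0.44, 2.09], [-1.27, 1.32], [0.08, 2.57], [-1.32, 4.46], [0.12, 2], [-2.74, 2.74]. Speed limits (rad/s): [2.22, 2.22, 3.01, 3.01, 3.14, 3.14, 3.14].

INTERFACE

Orientations are given as a unit quaternion [x, y, z, w].
In Python, from bench import r gives the robot as it stands.
- The arm moves only by the tool step_arm, never from a script. Its argument "motion" is a list of rows, each a list of 3 entries, a list of its own where there are three numbers: the shift along the tool's x, y, z in cm, then the turn, a rotation vector about the tool's x, y, z in rad, then the opening, from 0 (shut) to 1 (fully open). In form: [[[x, y, z], [ax, ay, az], jaw], ...]. A call has 1 to 12 rows; each row is the pose to reach, as a shift and turn from the pose commanded when the call began, along the tool's axes at that moment; what a row does not reach only later rows make up. A row lasts 1/8 s, in which the tool goes at most 62.5 mm and 10.7 degrees, less where a joint would pass 70% of its speed; a pose out of reach is approached as far as the arm can. A call with a gripper value outside its range is refused whole. The fingers move at their own pace and stop on an object; "newtons" is the grip in N (left out, the last holds). Time passes only in rows, so rows that repeat a pose let the fingers close. It gives the time, the measured TCP pose, the force, the opening and the grip force at its end, in the units of the state.
- r.sense(): the state, without advancing time (a new reading comes with each control period).
- r.read_camera(name): name is "scene" or "top"; returns a dict with "color" (420x560x3 uint8, red, green, blue), "fx", "fy", "cx", "cy" (pixels), "world_from_camera" (4x4, takes a point from camera to world coordinates). Camera axes: x right, y down, z forward; pixel columns grow to the right and rows downward; lengths in mm; the calibration is good to about 2 mm. A picture is of the moment at which its call begins. There is no depth.
- r.hand_in(): hands the job in; it is judged then, once.
The state is a dict: "time": time; "joint_positions": joint angles; "dq": joint speeds; "tau": joint torques, N m; "tool_pos": TCP position; "tcp_rot": TCP orientation; "wrist_force": force on the tool from outside, world axes, zero at the start; "moment": the same for the moment, N m; "grip_width": finger opening in mm; "grip_force": force on a finger pad.
Only numpy, scipy, OpenCV 4.12 (cv2) and the standard library are available. Lean on these libraries where they do the work, as an engineer would, in place of code of your own. Each camera call takes 0.05 s, during which the arm holds its last target. There are 200 camera calls.

## Working session

There is one attempt and no reset: what is moved stays moved. The work goes in short steps, Python scripts to look and compute and a tool call to move; the robot and the scene stay as the last step left them, time stands still between calls to the robot, and variables do not carry over. Pictures are saved under pics/ and viewed, at most 10 in all, crops included, and the job is handed in when it is done.

Besides the shell and the picture viewer there is one more tool, called after ">>>" by a JSON object that holds its "fn" and its "kwargs". step_arm: Moves the arm, as the interface text tells. Its arguments: {"type":"object","properties":{"motion":{"type":"array","items":{"type":"array"}},"newtons":{"type":"number"}},"required":["motion"]}

```bash
mkdir -p pics
python3 - <<'E'
from bench import r
import cv2,numpy as np,pickle
s=r.sense();print({k:np.round(v,3) for k,v in s.items()})
for n in("scene","top"):
    c=r.read_camera(n);pickle.dump(c,open(f"pics/{n}0.pkl","wb"))
    print(n,c["fx"],c["fy"],c["cx"],c["cy"],np.round(c["world_from_camera"],3).tolist())
    cv2.imwrite(f"pics/{n}0.png",c["color"][:,:,::-1])
E
```

```text
{'time': np.float64(0.0), 'joint_positions': array([ 1.05 ,  0.435,  0.025,  1.574, -0.012,  1.134, -0.075]), 'dq': array([-0.   ,  0.001, -0.001, -0.001,  0.   , -0.   ,  0.002]), 'tau': array([ 0.0000e+00, -6.7047e+01,  1.0250e+00, -3.1621e+01,  1.6000e-02,
        1.2000e-02,  0.0000e+00]), 'tool_pos': array([ 253.327, -570.845,  249.539]), 'tcp_rot': array([ 0.978,  0.207, -0.   , -0.001]), 'wrist_force': array([-0.378,  0.262, -0.217]), 'moment': array([ 0.005,  0.002, -0.023]), 'grip_force': np.float64(0.0), 'grip_width': np.float64(85.679)}
scene 409.6828604040423 409.6828604040423 280.44019826141005 206.30711065343922 [[0.846, -0.271, 0.459, 150.588], [-0.533, -0.464, 0.708, -465.237], [0.021, -0.843, -0.537, 617.147], [0.0, 0.0, 0.0, 1.0]]
top 489.81795455586814 489.81795455586814 279.82745198595705 203.4856612954305 [[0.023, -0.982, 0.19, 363.541], [-1.0, -0.022, 0.005, 227.631], [-0.0, -0.19, -0.982, 1119.152], [0.0, 0.0, 0.0, 1.0]]
```

View pics/scene0.png

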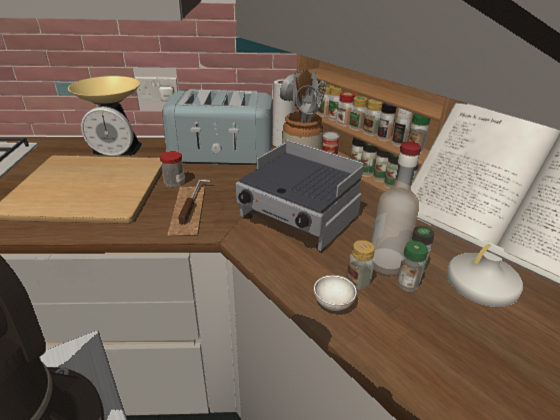

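View pics/top0.png

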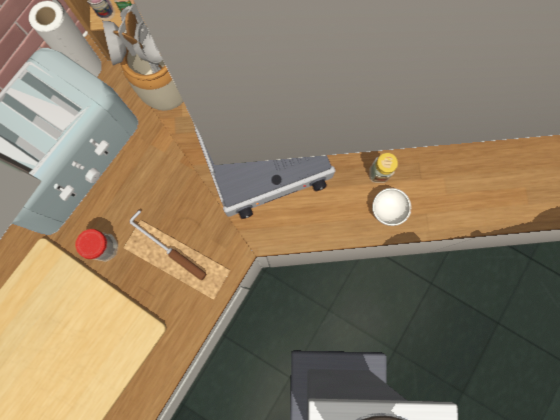

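The scene view shows the griddle around (300,195), with the mat and hook at (188,205). Top view: hook from (205,275) to (135,212), griddle fascia edge from (228,210) to (333,175). I'll zoom in on both.

Run:
```python
import cv2
a=cv2.imread("pics/scene0.png");b=cv2.imread("pics/top0.png")
cv2.imwrite("pics/s_c.png",cv2.resize(a[135:255,155:375],None,fx=3.6,fy=3.6,interpolation=cv2.INTER_CUBIC))
cv2.imwrite("pics/t_c.png",cv2.resize(b[145:305,115:345],None,fx=3.4,fy=3.4,interpolation=cv2.INTER_CUBIC))
```

```text
(no output)
```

View pics/s_c.png

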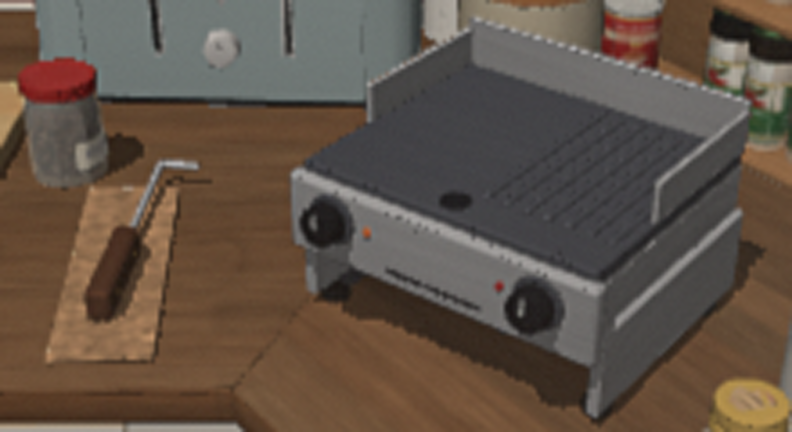

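View pics/t_c.png

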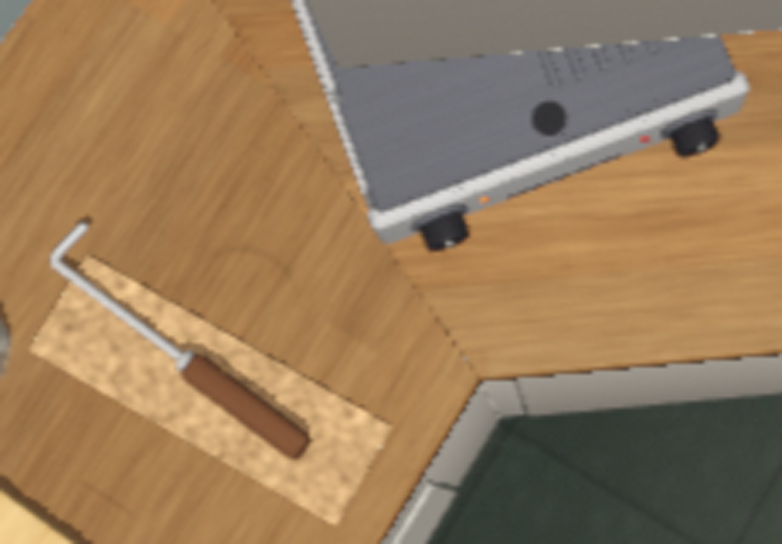

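The crops show the handle, rod, bend and tip clearly, plus the fascia corners and knobs; the eye is hidden. Next I'll triangulate.

```bash
cat > h.py <<'E'
import numpy as np,pickle,cv2
C={n:pickle.load(open(f"pics/{n}0.pkl","rb")) for n in("scene","top")}
def ray(n,p):
    c=C[n];T=c["world_from_camera"]
    d=np.array([(p[0]-c["cx"])/c["fx"],(p[1]-c["cy"])/c["fy"],1]);d=T[:3,:3]@d
    return T[:3,3],d/np.linalg.norm(d)
def plane(n,p,z):
    o,d=ray(n,p);return o+d*(z-o[2])/d[2]
def tri(ps,pt):
    A=0;b=0;L=[ray("scene",ps),ray("top",pt)]
    for o,d in L:
        M=np.eye(3)-np.outer(d,d);A=A+M;b=b+M@o
    x=np.linalg.solve(A,b);return x,[np.linalg.norm((np.eye(3)-np.outer(d,d))@(x-o)) for o,d in L]
S=lambda u,v:(155+(u+.5)/3.6-.5,135+(v+.5)/3.6-.5)
T=lambda u,v:(115+(u+.5)/3.4-.5,145+(v+.5)/3.4-.5)
E
python3 - <<'E'
from h import *
np.set_printoptions(precision=1,suppress=True)
for k,s,t in [("kL",(320,224),(447,247)),("kR",(527,308),(695,152)),("topL",(295,175),(378,218)),("topR",(603,282),(746,83)),
  ("ledL",(297,245),(388,243)),("ledR",(590,362),(748,98)),("jct",(163,165),(58,260)),("tip",(197,166),(87,224)),("hend",(128,232),(186,360))]:
    print(k,*tri(S(*s),T(*t)))
print("legR0",plane("scene",S(592,418),0),"legL0",plane("scene",S(316,298),0))
print("top mat",[plane("top",T(*p),5)for p in[(90,255),(32,352),(337,523),(390,428)]])
print("sc mat",[plane("scene",S(*p),5)for p in[(92,186),(180,186),(155,359),(47,361)]])
print("hook z18 top: tip,bend,hstart",[plane("top",T(*p),18)for p in[(87,224),(58,260),(186,360)]],"hend z20",plane("top",T(300,447),20))
print("sc: tip,bend",[plane("scene",S(*p),18)for p in[(197,166),(163,165)]])
for z in(58,165):print("sc led/top",z,[plane("scene",S(*p),z) for p in ([(297,245),(590,362)] if z==58 else [(295,175),(603,282)])])
# handle via colour in top
im=C["top"]["color"][200:300,130:250];hsv=cv2.cvtColor(im,cv2.COLOR_RGB2HSV)
m=((hsv[...,2]<115)&(hsv[...,1]>110)).astype(np.uint8)
n,l,st,ce=cv2.connectedComponentsWithStats(m)
i=1+np.argmax(st[1:,4]);print(st[i],ce[i])
c=cv2.findContours((l==i).astype(np.uint8),0,2)[0][0];R=cv2.minAreaRect(c);print(R)
for q in cv2.boxPoints(R):print(plane("top",q+[130,200],26))
E
```

```text
kL [534.  301.1  98.3] [np.float64(4.948217800653124), np.float64(4.94821780065317)]
kR [597.9 147.2  98. ] [np.float64(4.923187103883667), np.float64(4.923187103883665)]
topL [543.8 345.  113.2] [np.float64(0.2194803813831126), np.float64(0.2194803813829795)]
topR [635.3 118.5 121.6] [np.float64(3.1166708286693274), np.float64(3.116670828669634)]
ledL [539.8 343.4  57.4] [np.float64(2.1260842678332037), np.float64(2.1260842678331)]
ledR [634.6 114.2  65.8] [np.float64(3.0690037445701117), np.float64(3.0690037445700056)]
jct [529.2 568.2  18.1] [np.float64(1.575411807522546), np.float64(1.5754118075226489)]
tip [553.1 550.7  19. ] [np.float64(0.6853942116316647), np.float64(0.6853942116317872)]
hend [463.5 477.8  21. ] [np.float64(0.9245152515069447), np.float64(0.9245152515069142)]
legR0 [652.2 132.7   0. ] legL0 [560.3 352.4   0. ]
top mat [array([533.6, 551.3,   5. ]), array([467.1, 585.2,   5. ]), array([359.4, 375.5,   5. ]), array([422. , 343.3,   5. ])]
sc mat [array([474.5, 586.2,   5. ]), array([537.1, 549.9,   5. ]), array([425.9, 335.3,   5. ]), array([361.3, 370.8,   5. ])]
hook z18 top: tip,bend,hstart [array([552.6, 551.2,  18. ]), array([527.7, 568.7,  18. ]), array([462.9, 478.7,  18. ])] hend z20 [407.6 400.1  20. ]
sc: tip,bend [array([554.5, 552.3,  18. ]), array([530.8, 567.9,  18. ])]
sc led/top 58 [array([541.5, 342.2,  58. ]), array([638.1, 122.9,  58. ])]
sc led/top 165 [array([503.2, 261.6, 165. ]), array([596.,  67., 165.])]
[42 49 34 30 98] [59.1 61.4]
((59.29572677612305, 62.076011657714844), (41.76762390136719, 5.945917129516602), 43.02506637573242)
[463.5 471.1  26. ]
[473.4 462.6  26. ]
[411.9 391.1  26. ]
[402.2 399.6  26. ]
```

Run:
```python
import cv2,numpy as np
from h import *
a=cv2.imread("pics/scene0.png")[195:255,230:335].astype(float)
a=np.clip((a/255)**.6*255*1.1,0,255).astype(np.uint8)
cv2.imwrite("pics/bay.png",cv2.resize(a,None,fx=7.5,fy=7.5,interpolation=cv2.INTER_CUBIC))
c=C["scene"];W=np.linalg.inv(c["world_from_camera"])
O=np.array([589,231.5,0]);X=np.array([.922,.3875,0]);Y=np.array([-.3875,.922,0])
def pr(x,y,z):
    q=W[:3,:3]@(O+x*X+y*Y+[0,0,z])+W[:3,3];p=[c["fx"]*q[0]/q[2]+c["cx"],c["fy"]*q[1]/q[2]+c["cy"]]
    return (np.array(p)-[230,195])*7.5
np.set_printoptions(precision=0,suppress=True)
for p in[(0,-125,58),(0,125,58),(0,0,58),(37,0,24.5),(21.5,0,40),(-20,84,95),(-20,-84,95),(0,-125,0)]:print(p,pr(*p))
```

```text
(0, -125, 58) [675. 313.]
(0, 125, 58) [45. 52.]
(0, 0, 58) [341. 175.]
(37, 0, 24.5) [404. 208.]
(21.5, 0, 40) [378. 191.]
(-20, 84, 95) [97. 22.]
(-20, -84, 95) [532. 197.]
(0, -125, 0) [662. 461.]
```

View pics/bay.png

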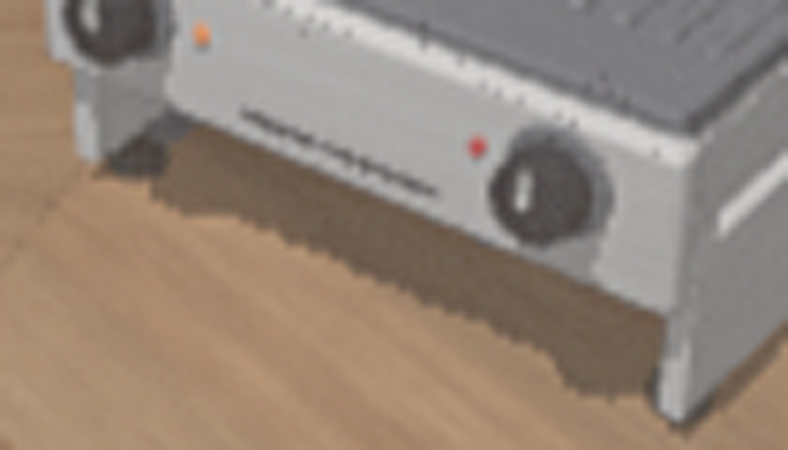

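The ledge edge runs from (170,105) to (668,313), and the model's prediction matches it. The bay is in shadow and the eye can't be seen, so it has to be found by feel. I estimate the hook origin at (433.5,437) with yaw 53.6°, and the griddle origin at (589,231.5) with yaw 22.8°.

```bash
cat > go.py <<'E'
# shift (cm, tool axes) and turn about tool z to bring the TCP to a world x,y,z and tool-x yaw (deg), tool down
import sys,numpy as np
from scipy.spatial.transform import Rotation as R
from bench import r
G=np.array([589,231.5,0]);gx=np.array([.922,.3875,0]);gy=np.array([-.3875,.922,0])
s=r.sense();Q=R.from_quat(s["tcp_rot"]);M=Q.as_matrix();p=s["tool_pos"]
np.set_printoptions(precision=3,suppress=True)
print("t",s["time"],"p",p,"yaw",np.degrees(np.arctan2(M[1,0],M[0,0])),"F",s["wrist_force"],"w",s["grip_width"],s["grip_force"],"q",s["joint_positions"])
for a in sys.argv[1:]:
    x,y,z,w=map(float,a.split(","))
    D=R.from_euler("z",w,degrees=True)*R.from_quat([1,0,0,0])
    print(a,"shift",M.T@(np.array([x,y,z])-p)/10,"turn",(Q.inv()*D).as_rotvec())
E
python3 go.py 440,-60,250,40 434,437,150,53.6
```

```text
t 0.1 p [ 253.361 -570.873  249.616] yaw 23.9326719877693 F [-0.066 -0.264  0.387] w 85.41736481317344 0.0 q [ 1.05   0.435  0.025  1.574 -0.012  1.134 -0.075]
440,-60,250,40 shift [ 37.783 -39.124   0.012] turn [-0.001 -0.    -0.28 ]
434,437,150,53.6 shift [ 57.398 -84.78   10.073] turn [-0.001 -0.    -0.518]
```

>>> {"fn": "step_arm", "kwargs": {"motion": [[[37.8, -39.1, 0], [0, 0, -0.28], 1], [[37.8, -39.1, 0], [0, 0, -0.28], 1], [[37.8, -39.1, 0], [0, 0, -0.28], 1], [[37.8, -39.1, 0], [0, 0, -0.28], 1], [[37.8, -39.1, 0], [0, 0, -0.28], 1], [[37.8, -39.1, 0], [0, 0, -0.28], 1], [[37.8, -39.1, 0], [0, 0, -0.28], 1], [[37.8, -39.1, 0], [0, 0, -0.28], 1], [[37.8, -39.1, 0], [0, 0, -0.28], 1], [[57.4, -84.8, 5], [0, 0, -0.518], 1], [[57.4, -84.8, 5], [0, 0, -0.518], 1], [[57.4, -84.8, 5], [0, 0, -0.518], 1]]}}

```text
time: 1.6
tool_pos: [437.8, 127.7, 231.3]
tcp_rot: [0.893, 0.451, 0.0, 0.0]
wrist_force: [1.4, -0.6, -0.5]
grip_width: 85.6
grip_force: 0.0
```

```bash
python3 go.py 434,437,120,53.6
```

```text
t 1.6 p [437.784 127.666 231.342] yaw 53.61829653239219 F [ 1.437 -0.564 -0.474] w 85.56822528656532 0.0 q [ 0.055  0.23  -0.537  1.958  0.14   0.989 -1.183]
434,437,120,53.6 shift [ 24.679 -18.656  11.13 ] turn [ 0. -0.  0.]
```

>>> {"fn": "step_arm", "kwargs": {"motion": [[[24.7, -18.7, 11.1], [0, 0, 0], 1], [[24.7, -18.7, 11.1], [0, 0, 0], 1], [[24.7, -18.7, 11.1], [0, 0, 0], 1], [[24.7, -18.7, 11.1], [0, 0, 0], 1], [[24.7, -18.7, 11.1], [0, 0, 0], 1], [[24.7, -18.7, 11.1], [0, 0, 0], 1], [[24.7, -18.7, 11.1], [0, 0, 0], 1], [[24.7, -18.7, 11.1], [0, 0, 0], 1], [[24.7, -18.7, 11.1], [0, 0, 0], 1]]}}

```text
time: 2.72
tool_pos: [435.1, 434.2, 121.2]
tcp_rot: [0.893, 0.45, 0.0, 0.0]
wrist_force: [0.0, 0.1, 0.4]
grip_width: 85.2
grip_force: 0.0
```

```bash
python3 go.py 434,437,27,53.6
```

```text
t 2.725 p [435.146 434.151 121.199] yaw 53.488574010218656 F [0.049 0.147 0.416] w 85.18869342445993 0.0 q [-0.528  0.605 -0.512  1.709  0.358  0.923 -1.82 ]
434,437,27,53.6 shift [ 0.158 -0.272  9.42 ] turn [ 0.001 -0.    -0.002]
```

>>> {"fn": "step_arm", "kwargs": {"motion": [[[0.1, -0.2, 5], [0, 0, 0], 1], [[0.1, -0.2, 8.5], [0, 0, 0], 1], [[0.1, -0.2, 9.3], [0, 0, 0], 1], [[0.1, -0.2, 9.3], [0, 0, 0], 0.3], [[0.1, -0.2, 9.3], [0, 0, 0], 0], [[0.1, -0.2, 9.3], [0, 0, 0], 0], [[0.1, -0.2, 9.3], [0, 0, 0], 0], [[0.1, -0.2, 9.3], [0, 0, 0], 0], [[0.1, -0.2, 9.3], [0, 0, 0], 0], [[0.1, -0.2, 9.3], [0, 0, 0], 0], [[0.1, -0.2, 9.3], [0, 0, 0], 0]], "newtons": 60}}

```text
time: 4.1
tool_pos: [433.7, 438.3, 28.7]
tcp_rot: [0.893, 0.451, 0.001, -0.0]
wrist_force: [-0.2, -1.4, 6.2]
grip_width: 19.0
grip_force: 60.3
```

>>> {"fn": "step_arm", "kwargs": {"motion": [[[0, 0, -2], [0, 0, 0], 0], [[0, 0, -5], [0, 0, 0], 0], [[0, 0, -9], [0, 0, 0], 0], [[0, 0, -9], [0, 0, 0], 0], [[0, 0, -9], [0, 0, 0], 0], [[0, 0, -9], [0, 0, 0], 0]]}}

```text
time: 4.85
tool_pos: [432.7, 437.0, 116.6]
tcp_rot: [0.893, 0.451, -0.001, 0.0]
wrist_force: [-1.0, 0.3, -1.5]
grip_width: 18.7
grip_force: 59.2
```

```bash
python3 - <<'E'
from bench import r
import cv2,pickle
o=[]
for n in("scene","top"):
    c=r.read_camera(n);pickle.dump(c,open(f"pics/{n}1.pkl","wb"));a=c["color"][:,:,::-1]
    a=a[100:240,130:270] if n=="scene" else a[165:305,100:240]
    o.append(cv2.resize(a,None,fx=2.85,fy=2.85,interpolation=cv2.INTER_CUBIC))
cv2.imwrite("pics/lift.png",cv2.hconcat(o))
E
python3 go.py
```

```text
t 4.95 p [432.672 437.227 116.521] yaw 53.61798392762421 F [ 0.11  -0.603 -1.372] w 18.397956471517517 59.1976922750473 q [-0.534  0.612 -0.512  1.709  0.362  0.918 -1.827]
```

View pics/lift.png

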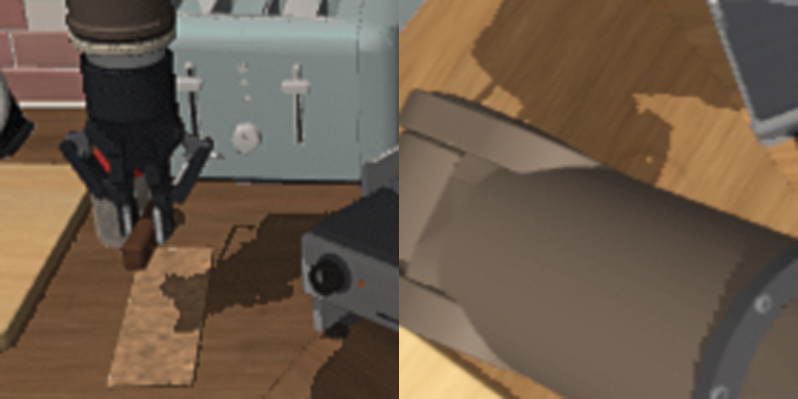

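The hook is held level and the mat is empty. Next I turn to the griddle heading, staging in front of it and then lowering.

```bash
python3 go.py 340,290,116,22.8 376.3,234.3,50.7,22.8
```

```text
t 4.95 p [432.672 437.227 116.521] yaw 53.61798392762421 F [ 0.11  -0.603 -1.372] w 18.397956471517517 59.1976922750473 q [-0.534  0.612 -0.512  1.709  0.362  0.918 -1.827]
340,290,116,22.8 shift [-17.35    1.272   0.085] turn [0.    0.002 0.538]
376.3,234.3,50.7,22.8 shift [-19.668   7.5     6.618] turn [0.    0.002 0.538]
```

>>> {"fn": "step_arm", "kwargs": {"motion": [[[-6, 0.5, 0], [0, 0, 0.18], 0], [[-12, 1, 0], [0, 0, 0.36], 0], [[-17.3, 1.3, 0.1], [0, 0, 0.538], 0], [[-17.3, 1.3, 0.1], [0, 0, 0.538], 0], [[-18.5, 4, 3], [0, 0, 0.538], 0], [[-19.7, 7.5, 6], [0, 0, 0.538], 0], [[-19.7, 7.5, 6.6], [0, 0, 0.538], 0], [[-19.7, 7.5, 6.6], [0, 0, 0.538], 0], [[-19.7, 7.5, 6.6], [0, 0, 0.538], 0], [[-19.7, 7.5, 6.6], [0, 0, 0.538], 0]]}}

```text
time: 6.2
tool_pos: [376.7, 235.7, 52.1]
tcp_rot: [0.98, 0.198, 0.001, -0.0]
wrist_force: [0.8, 0.1, -0.9]
grip_width: 18.7
grip_force: 59.1
```

```bash
cat >> go.py <<'E'
d=p-G;print("TCP in griddle",d@gx,d@gy,p[2],"| bend x,y",(d+165*M[:,0])@gx,(d+165*M[:,0])@gy,"tip",(d+163*M[:,0]+30*M[:,1])@gx,(d+163*M[:,0]+30*M[:,1])@gy,"wire z",p[2]-10.7,"F griddle",s["wrist_force"]@gx,s["wrist_force"]@gy,s["wrist_force"][2])
E
python3 go.py 376.3,234.3,50.7,22.8
python3 - <<'E'
from bench import r
import cv2,pickle
c=r.read_camera("scene");pickle.dump(c,open("pics/scene2.pkl","wb"));a=c["color"][:,:,::-1]
c=r.read_camera("top");pickle.dump(c,open("pics/top2.pkl","wb"));b=c["color"][:,:,::-1]
cv2.imwrite("pics/stage.png",cv2.hconcat([cv2.resize(a[130:270,180:320],None,fx=2.85,fy=2.85,interpolation=2),cv2.resize(b[145:285,180:320],None,fx=2.85,fy=2.85,interpolation=2)]))
E
```

```text
t 6.2 p [376.668 235.713  52.095] yaw 22.867117111254167 F [ 0.756  0.116 -0.946] w 18.679153847190985 59.085089564323425 q [-0.397  0.47  -0.362  2.184  0.32   0.535 -2.172]
376.3,234.3,50.7,22.8 shift [-0.089  0.116  0.139] turn [-0.001 -0.001  0.001]
TCP in griddle -194.13743137530403 86.16343701024205 52.09465588527582 | bend x,y -29.117860757441555 86.36786434064128 tip -31.08091057901215 56.36180991004957 wire z 41.394655885275824 F griddle 0.7425255638580578 -0.18569954482871454 -0.9461142513578326
```

View pics/stage.png

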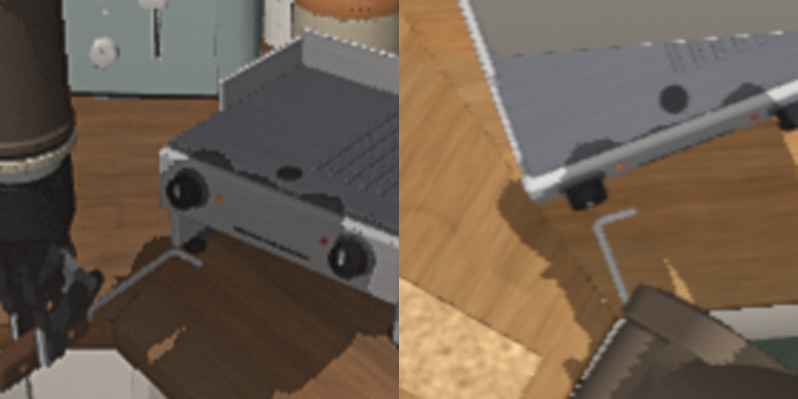

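The staged hook is visible in both views: bend at about (177,249) scene and (200,224) top, tip at about (200,263) and (236,211). I'll check those against the kinematics.

Run:
```python
from h import *
from go import G,gx,gy
for k,s,t in[("bend",(177,250),(200,224)),("tip",(200,264),(236,211))]:
    s=(180+s[0]/2.85,130+s[1]/2.85);t=(180+t[0]/2.85,145+t[1]/2.85)
    x,e=tri(s,t);d=x-G;print(k,d@gx,d@gy,x[2],e[0])
for s in[(177,250),(200,264)]:
    x=plane("scene",(180+s[0]/2.85,130+s[1]/2.85),41.4)-G;print(x@gx,x@gy)
# knobs, scene face centre z=95 -> expect x=-20,y=+-84
for s in[(185,188),(350,258)]:
    x=plane("scene",(180+s[0]/2.85,130+s[1]/2.85),95)-G;print("knob",x@gx,x@gy)
```

```text
t 6.3 p [376.664 235.284  51.984] yaw 22.836505015381785 F [-0.29   0.414 -1.827] w 18.902736314480695 59.08493399620056 q [-0.396  0.47  -0.362  2.185  0.32   0.535 -2.172]
TCP in griddle -194.3077811323166 85.76939890464214 51.9844624544281 | bend x,y -29.28807656086343 85.88565928030498 tip -31.267170553453266 55.88065478925175 wire z 41.284462454428095 F griddle -0.10691584802231732 0.49455466377415386 -1.8274824527496278
bend -31.449669998546888 83.60148923018723 42.26941868244283 3.3041989649747787
tip -32.993992026037894 54.8091405317802 40.50355446721671 1.7691632824349806
-27.729026014567307 82.48119096840645
-32.50338060025964 52.95329772561248
knob -10.04796687399435 86.11113526083216
knob -14.902328642463326 -85.70072606347806
```

>>> {"fn": "step_arm", "kwargs": {"motion": [[[3, 0, 0.1], [0, 0, 0], 0], [[6, 0, 0.1], [0, 0, 0], 0], [[8.5, 0, 0.1], [0, 0, 0], 0], [[9.5, 0, 0.1], [0, 0, 0], 0], [[9.5, 0, 0.1], [0, 0, 0], 0], [[9.5, 0, 0.1], [0, 0, 0], 0], [[9.5, 0, 0.1], [0, 0, 0], 0]]}}

```text
time: 7.18
tool_pos: [463.4, 271.2, 50.6]
tcp_rot: [0.98, 0.198, -0.0, 0.0]
wrist_force: [-1.1, 0.4, -2.0]
grip_width: 18.7
grip_force: 59.1
```

>>> {"fn": "step_arm", "kwargs": {"motion": [[[0.1, 0, 0], [0, 0, 0], 0], [[0.2, 0, 0], [0, 0, 0], 0], [[0.3, 0, 0], [0, 0, 0], 0], [[0.3, 0, 0], [0, 0, 0], 0], [[0.3, 0, 0], [0, 0, 0], 0]]}}

```text
time: 7.8
tool_pos: [466.9, 272.6, 50.5]
tcp_rot: [0.98, 0.198, -0.0, 0.0]
wrist_force: [-0.2, 0.2, -1.8]
grip_width: 19.0
grip_force: 59.1
```

>>> {"fn": "step_arm", "kwargs": {"motion": [[[0.1, 0, 0], [0, 0, 0], 0], [[0.2, 0, 0], [0, 0, 0], 0], [[0.3, 0, 0], [0, 0, 0], 0], [[0.3, 0, 0], [0, 0, 0], 0], [[0.3, 0, 0], [0, 0, 0], 0]]}}

```text
time: 8.43
tool_pos: [469.7, 273.8, 50.5]
tcp_rot: [0.98, 0.198, -0.0, 0.0]
wrist_force: [0.5, -0.4, -1.1]
grip_width: 18.8
grip_force: 59.2
```

```bash
python3 go.py
```

```text
t 8.425 p [469.677 273.803  50.517] yaw 22.78815792583811 F [ 0.484 -0.448 -1.106] w 18.80456415814081 59.220213890075684 q [-0.37   0.584 -0.353  1.947  0.315  0.664 -2.093]
TCP in griddle -93.62396641314527 85.2409120908878 50.516542697042254 | bend x,y 71.39585103132853 85.21792618152519 tip 69.39143165159646 55.21460158342008 wire z 39.81654269704225 F griddle 0.2727375076346287 -0.6001360282235444 -1.1055313829745872
```

>>> {"fn": "step_arm", "kwargs": {"motion": [[[0.1, 0, 0], [0, 0, 0], 0], [[0.2, 0, 0], [0, 0, 0], 0], [[0.2, 0, 0], [0, 0, 0], 0], [[0.2, 0, 0], [0, 0, 0], 0]]}}

```text
time: 8.93
tool_pos: [470.5, 274.1, 50.2]
tcp_rot: [0.98, 0.198, -0.001, 0.0]
wrist_force: [-4.7, -1.5, -0.4]
grip_width: 18.9
grip_force: 59.4
```

>>> {"fn": "step_arm", "kwargs": {"motion": [[[0.1, 0, 0], [0, 0, 0], 0], [[0.2, 0, 0], [0, 0, 0], 0], [[0.2, 0, 0], [0, 0, 0], 0], [[0.2, 0, 0], [0, 0, 0], 0]]}}

```text
time: 9.43
tool_pos: [472.4, 274.8, 50.2]
tcp_rot: [0.98, 0.198, -0.001, 0.0]
wrist_force: [-4.2, -1.0, -1.4]
grip_width: 18.7
grip_force: 59.4
```

>>> {"fn": "step_arm", "kwargs": {"motion": [[[0.1, 0, 0], [0, 0, 0], 0], [[0.2, 0, 0], [0, 0, 0], 0], [[0.2, 0, 0], [0, 0, 0], 0], [[0.2, 0, 0], [0, 0, 0], 0]]}}

```text
time: 9.93
tool_pos: [474.3, 275.7, 50.2]
tcp_rot: [0.98, 0.198, -0.001, 0.0]
wrist_force: [-3.7, -1.5, -1.2]
grip_width: 18.7
grip_force: 59.4
```

Contact came at about 5 N, and the tray creeps inward as expected, so its face is at x≈79 and the pivot at x≈75. I'll back off and sweep sideways to feel for the stem.

>>> {"fn": "step_arm", "kwargs": {"motion": [[[-0.6, 0, 0], [0, 0, 0], 0], [[-1.3, 0, 0], [0, 0, 0], 0], [[-1.7, 0, 0], [0, 0, 0], 0], [[-1.7, 0.7, 0], [0, 0, 0], 0], [[-1.7, 1.4, 0], [0, 0, 0], 0], [[-1.7, 2.1, 0], [0, 0, 0], 0], [[-1.7, 2.1, 0], [0, 0, 0], 0], [[-1.7, 2.1, 0], [0, 0, 0], 0]]}}

```text
time: 10.92
tool_pos: [467.8, 250.3, 50.5]
tcp_rot: [0.98, 0.197, 0.0, -0.0]
wrist_force: [-0.2, 0.6, -1.3]
grip_width: 18.6
grip_force: 59.2
```

```bash
python3 go.py
```

```text
t 10.925 p [467.757 250.282  50.533] yaw 22.776721379634385 F [-0.224  0.565 -1.316] w 18.5807335752456 59.18536305427551 q [-0.331  0.569 -0.356  1.98   0.317  0.646 -2.064]
TCP in griddle -104.50780155821015 64.2989017482303 50.53316704807234 | bend x,y 60.512007714320234 64.24297699523473 tip 58.501600024256355 34.24005368693673 wire z 39.83316704807234 F griddle 0.012956851839240651 0.60789136476539 -1.3155528769251303
```

>>> {"fn": "step_arm", "kwargs": {"motion": [[[0, 0.1, 0], [0, 0, 0], 0], [[0, 0.2, 0], [0, 0, 0], 0], [[0, 0.25, 0], [0, 0, 0], 0], [[0, 0.25, 0], [0, 0, 0], 0], [[0, 0.25, 0], [0, 0, 0], 0]]}}

```text
time: 11.55
tool_pos: [468.7, 248.0, 50.5]
tcp_rot: [0.98, 0.198, 0.0, -0.0]
wrist_force: [-0.6, -0.2, -1.6]
grip_width: 18.8
grip_force: 59.2
```

>>> {"fn": "step_arm", "kwargs": {"motion": [[[0, 0.1, 0], [0, 0, 0], 0], [[0, 0.2, 0], [0, 0, 0], 0], [[0, 0.3, 0], [0, 0, 0], 0], [[0, 0.3, 0], [0, 0, 0], 0], [[0, 0.3, 0], [0, 0, 0], 0]]}}

```text
time: 12.18
tool_pos: [469.9, 245.1, 50.5]
tcp_rot: [0.98, 0.198, 0.0, -0.0]
wrist_force: [-0.1, -0.1, -1.5]
grip_width: 18.6
grip_force: 59.2
```

>>> {"fn": "step_arm", "kwargs": {"motion": [[[0, 0.1, 0], [0, 0, 0], 0], [[0, 0.2, 0], [0, 0, 0], 0], [[0, 0.3, 0], [0, 0, 0], 0], [[0, 0.3, 0], [0, 0, 0], 0], [[0, 0.3, 0], [0, 0, 0], 0]]}}

```text
time: 12.8
tool_pos: [471.0, 242.4, 50.5]
tcp_rot: [0.98, 0.198, 0.0, 0.0]
wrist_force: [0.7, -0.1, -0.9]
grip_width: 18.6
grip_force: 59.2
```

>>> {"fn": "step_arm", "kwargs": {"motion": [[[0, 0.1, 0], [0, 0, 0], 0], [[0, 0.2, 0], [0, 0, 0], 0], [[0, 0.3, 0], [0, 0, 0], 0], [[0, 0.3, 0], [0, 0, 0], 0], [[0, 0.3, 0], [0, 0, 0], 0]]}}

```text
time: 13.42
tool_pos: [472.2, 239.6, 50.6]
tcp_rot: [0.98, 0.198, 0.0, 0.0]
wrist_force: [-0.1, -1.4, -2.0]
grip_width: 18.6
grip_force: 59.2
```

>>> {"fn": "step_arm", "kwargs": {"motion": [[[0, 0.1, 0], [0, 0, 0], 0], [[0, 0.2, 0], [0, 0, 0], 0], [[0, 0.3, 0], [0, 0, 0], 0], [[0, 0.3, 0], [0, 0, 0], 0], [[0, 0.3, 0], [0, 0, 0], 0]]}}

```text
time: 14.05
tool_pos: [473.3, 236.8, 50.5]
tcp_rot: [0.98, 0.198, 0.0, -0.0]
wrist_force: [0.4, 0.7, -1.9]
grip_width: 18.3
grip_force: 59.2
```

>>> {"fn": "step_arm", "kwargs": {"motion": [[[0, 0.1, 0], [0, 0, 0], 0], [[0, 0.2, 0], [0, 0, 0], 0], [[0, 0.3, 0], [0, 0, 0], 0], [[0, 0.3, 0], [0, 0, 0], 0], [[0, 0.3, 0], [0, 0, 0], 0]]}}

```text
time: 14.68
tool_pos: [474.5, 234.1, 50.5]
tcp_rot: [0.98, 0.198, 0.0, -0.0]
wrist_force: [-1.1, -0.6, -0.9]
grip_width: 18.9
grip_force: 59.2
```

>>> {"fn": "step_arm", "kwargs": {"motion": [[[0, 0.1, 0], [0, 0, 0], 0], [[0, 0.2, 0], [0, 0, 0], 0], [[0, 0.3, 0], [0, 0, 0], 0], [[0, 0.3, 0], [0, 0, 0], 0], [[0, 0.3, 0], [0, 0, 0], 0]]}}

```text
time: 15.3
tool_pos: [475.6, 231.3, 50.5]
tcp_rot: [0.98, 0.198, -0.0, 0.0]
wrist_force: [-0.7, 0.6, -1.6]
grip_width: 18.7
grip_force: 59.2
```

>>> {"fn": "step_arm", "kwargs": {"motion": [[[0, 0.1, 0], [0, 0, 0], 0], [[0, 0.2, 0], [0, 0, 0], 0], [[0, 0.3, 0], [0, 0, 0], 0], [[0, 0.3, 0], [0, 0, 0], 0], [[0, 0.3, 0], [0, 0, 0], 0]]}}

```text
time: 15.92
tool_pos: [476.8, 228.5, 50.5]
tcp_rot: [0.98, 0.198, -0.0, 0.0]
wrist_force: [0.3, 0.4, -1.4]
grip_width: 18.9
grip_force: 59.2
```

>>> {"fn": "step_arm", "kwargs": {"motion": [[[0, 0.1, 0], [0, 0, 0], 0], [[0, 0.2, 0], [0, 0, 0], 0], [[0, 0.3, 0], [0, 0, 0], 0], [[0, 0.3, 0], [0, 0, 0], 0], [[0, 0.3, 0], [0, 0, 0], 0]]}}

```text
time: 16.55
tool_pos: [478.0, 225.8, 50.6]
tcp_rot: [0.98, 0.198, 0.0, 0.0]
wrist_force: [0.9, 0.3, -2.2]
grip_width: 19.2
grip_force: 59.2
```

>>> {"fn": "step_arm", "kwargs": {"motion": [[[0, 0.1, 0], [0, 0, 0], 0], [[0, 0.2, 0], [0, 0, 0], 0], [[0, 0.3, 0], [0, 0, 0], 0], [[0, 0.3, 0], [0, 0, 0], 0], [[0, 0.3, 0], [0, 0, 0], 0]]}}

```text
time: 17.18
tool_pos: [479.1, 223.0, 50.5]
tcp_rot: [0.98, 0.198, -0.0, 0.0]
wrist_force: [-0.3, 0.3, -1.7]
grip_width: 19.0
grip_force: 59.2
```

>>> {"fn": "step_arm", "kwargs": {"motion": [[[0, 0.1, 0], [0, 0, 0], 0], [[0, 0.2, 0], [0, 0, 0], 0], [[0, 0.3, 0], [0, 0, 0], 0], [[0, 0.3, 0], [0, 0, 0], 0], [[0, 0.3, 0], [0, 0, 0], 0]]}}

```text
time: 17.8
tool_pos: [480.3, 220.2, 50.5]
tcp_rot: [0.98, 0.198, 0.0, 0.0]
wrist_force: [-0.4, -0.0, -2.0]
grip_width: 18.6
grip_force: 59.2
```

>>> {"fn": "step_arm", "kwargs": {"motion": [[[0, 0.1, 0], [0, 0, 0], 0], [[0, 0.2, 0], [0, 0, 0], 0], [[0, 0.3, 0], [0, 0, 0], 0], [[0, 0.3, 0], [0, 0, 0], 0], [[0, 0.3, 0], [0, 0, 0], 0]]}}

```text
time: 18.42
tool_pos: [481.5, 217.5, 50.5]
tcp_rot: [0.98, 0.198, 0.0, -0.0]
wrist_force: [-0.8, 0.0, -1.9]
grip_width: 18.7
grip_force: 59.2
```

>>> {"fn": "step_arm", "kwargs": {"motion": [[[0, 0.1, 0], [0, 0, 0], 0], [[0, 0.2, 0], [0, 0, 0], 0], [[0, 0.3, 0], [0, 0, 0], 0], [[0, 0.3, 0], [0, 0, 0], 0], [[0, 0.3, 0], [0, 0, 0], 0]]}}

```text
time: 19.05
tool_pos: [482.3, 214.9, 50.5]
tcp_rot: [0.98, 0.198, -0.0, -0.0]
wrist_force: [-2.1, 2.2, -1.8]
grip_width: 18.8
grip_force: 59.3
```

Contact: about 3 N pushing to +y and −x, with the tip at (58,−4). So the eye is swung to the right, a≈−0.42, and its ring centre should be near (41,−15). I'll back off, yaw the hook +0.25 rad and line up left of the ring.

>>> {"fn": "step_arm", "kwargs": {"motion": [[[-0.7, -1, 0], [0, 0, 0], 0], [[-2, -1, 0], [0, 0, 0], 0], [[-2.3, -0.5, 0], [0, 0, -0.12], 0], [[-2.3, 0.5, 0], [0, 0, -0.25], 0], [[-2.3, 1.7, 0], [0, 0, -0.25], 0], [[-2.3, 2.8, 0], [0, 0, -0.25], 0], [[-2.3, 3.7, 0], [0, 0, -0.25], 0], [[-2.3, 3.7, 0], [0, 0, -0.25], 0], [[-2.3, 3.7, 0], [0, 0, -0.25], 0], [[-2.3, 3.7, 0], [0, 0, -0.25], 0]]}}

```text
time: 20.3
tool_pos: [475.5, 172.2, 50.6]
tcp_rot: [0.948, 0.319, 0.0, -0.0]
wrist_force: [0.2, -0.7, -0.9]
grip_width: 19.1
grip_force: 59.2
```

```bash
python3 go.py
```

```text
t 20.3 p [475.545 172.241  50.584] yaw 37.147598486040636 F [ 0.161 -0.707 -0.895] w 19.06123792299679 59.1916161775589 q [-0.134  0.553 -0.429  2.035  0.38   0.63  -1.739]
TCP in griddle -127.5687330269891 -10.673086032836233 50.58399724625088 | bend x,y 32.30139296075421 30.230248301945377 tip 37.80054426660941 0.6671553458442934 wire z 39.883997246250885 F griddle -0.12596339002275062 -0.7140593193835423 -0.8951550501121825
```

>>> {"fn": "step_arm", "kwargs": {"motion": [[[0, 0.3, 0], [0, 0, 0], 0], [[0, 0.6, 0], [0, 0, 0], 0], [[0, 0.9, 0], [0, 0, 0], 0], [[0, 1.1, 0], [0, 0, 0], 0], [[0, 1.1, 0], [0, 0, 0], 0], [[0, 1.1, 0], [0, 0, 0], 0]]}}

```text
time: 21.05
tool_pos: [482.3, 163.0, 50.5]
tcp_rot: [0.948, 0.318, -0.0, -0.0]
wrist_force: [0.0, 0.0, -1.4]
grip_width: 18.6
grip_force: 59.2
```

>>> {"fn": "step_arm", "kwargs": {"motion": [[[0, 0.1, 0], [0, 0, 0], 0], [[0, 0.2, 0], [0, 0, 0], 0], [[0, 0.3, 0], [0, 0, 0], 0], [[0, 0.3, 0], [0, 0, 0], 0], [[0, 0.3, 0], [0, 0, 0], 0]]}}

```text
time: 21.68
tool_pos: [484.2, 160.5, 50.5]
tcp_rot: [0.948, 0.318, -0.0, -0.0]
wrist_force: [-0.8, -0.1, -1.5]
grip_width: 18.7
grip_force: 59.2
```

>>> {"fn": "step_arm", "kwargs": {"motion": [[[0, 0.1, 0], [0, 0, 0], 0], [[0, 0.2, 0], [0, 0, 0], 0], [[0, 0.3, 0], [0, 0, 0], 0], [[0, 0.3, 0], [0, 0, 0], 0], [[0, 0.3, 0], [0, 0, 0], 0]]}}

```text
time: 22.3
tool_pos: [486.0, 158.1, 50.5]
tcp_rot: [0.948, 0.318, -0.0, -0.0]
wrist_force: [-0.6, -0.7, -1.6]
grip_width: 18.9
grip_force: 59.2
```

>>> {"fn": "step_arm", "kwargs": {"motion": [[[0, 0.1, 0], [0, 0, 0], 0], [[0, 0.2, 0], [0, 0, 0], 0], [[0, 0.3, 0], [0, 0, 0], 0], [[0, 0.3, 0], [0, 0, 0], 0], [[0, 0.3, 0], [0, 0, 0], 0]]}}

```text
time: 22.92
tool_pos: [487.8, 155.7, 50.5]
tcp_rot: [0.948, 0.318, -0.0, 0.0]
wrist_force: [0.5, -0.1, -1.7]
grip_width: 18.9
grip_force: 59.2
```

>>> {"fn": "step_arm", "kwargs": {"motion": [[[0, 0.1, 0], [0, 0, 0], 0], [[0, 0.2, 0], [0, 0, 0], 0], [[0, 0.3, 0], [0, 0, 0], 0], [[0, 0.3, 0], [0, 0, 0], 0], [[0, 0.3, 0], [0, 0, 0], 0]]}}

```text
time: 23.55
tool_pos: [489.6, 153.3, 50.5]
tcp_rot: [0.948, 0.318, -0.0, 0.0]
wrist_force: [0.7, -0.4, -1.2]
grip_width: 18.7
grip_force: 59.2
```

>>> {"fn": "step_arm", "kwargs": {"motion": [[[0, 0.1, 0], [0, 0, 0], 0], [[0, 0.2, 0], [0, 0, 0], 0], [[0, 0.3, 0], [0, 0, 0], 0], [[0, 0.4, 0], [0, 0, 0], 0], [[0, 0.4, 0], [0, 0, 0], 0]]}}

```text
time: 24.18
tool_pos: [492.1, 150.0, 50.5]
tcp_rot: [0.948, 0.318, -0.0, 0.0]
wrist_force: [-0.6, 0.6, -1.7]
grip_width: 18.7
grip_force: 59.2
```

```bash
python3 go.py
```

```text
t 24.175 p [492.097 150.03   50.513] yaw 37.10244258823787 F [-0.631  0.625 -1.673] w 18.704761017294715 59.19209361076355 q [-0.083  0.563 -0.429  2.014  0.38   0.642 -1.685]
TCP in griddle -120.91423820083173 -37.56493302924275 50.512911734169286 | bend x,y 38.98807730724086 3.2123925478402593 tip 44.463926653159824 -26.35502629529516 wire z 39.81291173416929 F griddle -0.3399937246404053 0.8208245394545429 -1.6731404143729192
```

>>> {"fn": "step_arm", "kwargs": {"motion": [[[0.25, -1, 0], [0, 0, 0.06], 0], [[0.45, -2, 0], [0, 0, 0.125], 0], [[0.7, -3, 0], [0, 0, 0.19], 0], [[0.9, -3.95, 0], [0, 0, 0.25], 0], [[0.9, -3.95, 0], [0, 0, 0.25], 0], [[0.9, -3.95, 0], [0, 0, 0.25], 0]]}}

```text
time: 24.92
tool_pos: [475.5, 186.6, 50.5]
tcp_rot: [0.98, 0.198, -0.0, 0.0]
wrist_force: [-0.5, -0.3, -2.1]
grip_width: 18.7
grip_force: 59.3
```

```bash
python3 go.py
```

```text
t 24.925 p [475.539 186.646  50.502] yaw 22.856169412711992 F [-0.461 -0.274 -2.103] w 18.660681637975514 59.25205707550049 q [-0.211  0.547 -0.36   2.027  0.322  0.621 -1.959]
TCP in griddle -121.99147796231154 2.611017925678328 50.50168959761999 | bend x,y 43.028249971202015 2.783914531631647 tip 41.05944781863684 -27.221766005240607 wire z 39.80168959762 F griddle -0.5316450230211407 -0.0741069460121747 -2.1032898198817493
```

>>> {"fn": "step_arm", "kwargs": {"motion": [[[-0.1, 0, 0], [0, 0, 0], 0], [[-0.2, 0, 0], [0, 0, 0], 0], [[-0.3, 0, 0], [0, 0, 0], 0], [[-0.4, 0, 0], [0, 0, 0], 0], [[-0.4, 0, 0], [0, 0, 0], 0]]}}

```text
time: 25.55
tool_pos: [471.6, 185.5, 50.5]
tcp_rot: [0.98, 0.198, -0.0, 0.0]
wrist_force: [0.1, 0.2, -1.8]
grip_width: 18.9
grip_force: 59.3
```

>>> {"fn": "step_arm", "kwargs": {"motion": [[[-0.1, 0, 0], [0, 0, 0], 0], [[-0.2, 0, 0], [0, 0, 0], 0], [[-0.3, 0, 0], [0, 0, 0], 0], [[-0.4, 0, 0], [0, 0, 0], 0], [[-0.4, 0, 0], [0, 0, 0], 0]]}}

```text
time: 26.18
tool_pos: [467.9, 183.9, 50.5]
tcp_rot: [0.98, 0.198, -0.0, 0.0]
wrist_force: [0.5, 0.3, -1.5]
grip_width: 18.8
grip_force: 59.3
```

>>> {"fn": "step_arm", "kwargs": {"motion": [[[-0.1, 0, 0], [0, 0, 0], 0], [[-0.2, 0, 0], [0, 0, 0], 0], [[-0.3, 0, 0], [0, 0, 0], 0], [[-0.4, 0, 0], [0, 0, 0], 0], [[-0.4, 0, 0], [0, 0, 0], 0]]}}

```text
time: 26.8
tool_pos: [464.2, 182.3, 50.5]
tcp_rot: [0.98, 0.198, -0.0, 0.0]
wrist_force: [-0.6, -0.0, -1.6]
grip_width: 19.0
grip_force: 59.3
```

>>> {"fn": "step_arm", "kwargs": {"motion": [[[-0.1, 0, 0], [0, 0, 0], 0], [[-0.2, 0, 0], [0, 0, 0], 0], [[-0.3, 0, 0], [0, 0, 0], 0], [[-0.4, 0, 0], [0, 0, 0], 0], [[-0.4, 0, 0], [0, 0, 0], 0]]}}

```text
time: 27.42
tool_pos: [460.5, 180.8, 50.5]
tcp_rot: [0.98, 0.198, -0.0, 0.0]
wrist_force: [-0.8, -0.4, -2.0]
grip_width: 18.6
grip_force: 59.3
```

>>> {"fn": "step_arm", "kwargs": {"motion": [[[-0.1, 0, 0], [0, 0, 0], 0], [[-0.2, 0, 0], [0, 0, 0], 0], [[-0.3, 0, 0], [0, 0, 0], 0], [[-0.4, 0, 0], [0, 0, 0], 0], [[-0.4, 0, 0], [0, 0, 0], 0]]}}

```text
time: 28.05
tool_pos: [456.8, 179.3, 50.5]
tcp_rot: [0.98, 0.198, -0.0, 0.0]
wrist_force: [-0.3, -0.8, -0.6]
grip_width: 18.4
grip_force: 59.3
```

The hook passed without catching, so the eye must be swung further right than I thought, about −0.75 with a thicker stem. I'll line up again on ring centre ≈(47,−26) with yaw 0.45.

>>> {"fn": "step_arm", "kwargs": {"motion": [[[0, 1, 0], [0, 0, -0.15], 0], [[0, 2.2, 0], [0, 0, -0.3], 0], [[0, 3.4, 0], [0, 0, -0.45], 0], [[0.8, 4.5, 0], [0, 0, -0.45], 0], [[1.6, 5.1, 0], [0, 0, -0.45], 0], [[2.2, 5.6, 0], [0, 0, -0.45], 0], [[2.2, 5.6, 0], [0, 0, -0.45], 0], [[2.2, 5.6, 0], [0, 0, -0.45], 0], [[2.2, 5.6, 0], [0, 0, -0.45], 0]]}}

```text
time: 29.18
tool_pos: [498.5, 136.5, 50.6]
tcp_rot: [0.911, 0.412, -0.0, -0.0]
wrist_force: [-0.9, 0.1, -1.3]
grip_width: 18.6
grip_force: 59.2
```

```bash
python3 go.py
```

```text
t 29.175 p [498.497 136.508  50.553] yaw 48.60075804909211 F [-0.905  0.094 -1.313] w 18.632952643123225 59.18995141983032 q [-0.015  0.576 -0.483  2.005  0.426  0.66  -1.497]
TCP in griddle -120.25272554247927 -52.512552894487484 50.55304181961487 | bend x,y 28.311920493919608 19.321180306851556 tip 39.57181513971318 -8.561286369689821 wire z 39.85304181961487 F griddle -0.7984429137433404 0.4372611638239535 -1.3129486149436926
```

>>> {"fn": "step_arm", "kwargs": {"motion": [[[0, 0.4, 0], [0, 0, 0], 0], [[0, 0.7, 0], [0, 0, 0], 0], [[0, 1, 0], [0, 0, 0], 0], [[0, 1.2, 0], [0, 0, 0], 0], [[0, 1.2, 0], [0, 0, 0], 0]]}}

```text
time: 29.8
tool_pos: [508.0, 128.1, 50.5]
tcp_rot: [0.912, 0.411, -0.0, 0.0]
wrist_force: [-0.3, 0.5, -1.4]
grip_width: 18.7
grip_force: 59.2
```

>>> {"fn": "step_arm", "kwargs": {"motion": [[[0, 0.1, 0], [0, 0, 0], 0], [[0, 0.2, 0], [0, 0, 0], 0], [[0, 0.35, 0], [0, 0, 0], 0], [[0, 0.35, 0], [0, 0, 0], 0]]}}

```text
time: 30.3
tool_pos: [510.7, 125.8, 50.5]
tcp_rot: [0.912, 0.411, 0.0, 0.0]
wrist_force: [-0.6, 0.8, -1.4]
grip_width: 18.5
grip_force: 59.2
```

>>> {"fn": "step_arm", "kwargs": {"motion": [[[0, 0.1, 0], [0, 0, 0], 0], [[0, 0.2, 0], [0, 0, 0], 0], [[0, 0.35, 0], [0, 0, 0], 0], [[0, 0.35, 0], [0, 0, 0], 0]]}}

```text
time: 30.8
tool_pos: [513.3, 123.5, 50.5]
tcp_rot: [0.912, 0.411, 0.0, 0.0]
wrist_force: [0.4, 1.0, -2.5]
grip_width: 18.8
grip_force: 59.2
```

>>> {"fn": "step_arm", "kwargs": {"motion": [[[0, 0.1, 0], [0, 0, 0], 0], [[0, 0.2, 0], [0, 0, 0], 0], [[0, 0.35, 0], [0, 0, 0], 0], [[0, 0.35, 0], [0, 0, 0], 0]]}}

```text
time: 31.3
tool_pos: [515.8, 121.1, 50.5]
tcp_rot: [0.912, 0.411, -0.0, 0.0]
wrist_force: [-0.2, -0.9, -0.7]
grip_width: 18.6
grip_force: 59.2
```

>>> {"fn": "step_arm", "kwargs": {"motion": [[[0, 0.1, 0], [0, 0, 0], 0], [[0, 0.2, 0], [0, 0, 0], 0], [[0, 0.35, 0], [0, 0, 0], 0], [[0, 0.35, 0], [0, 0, 0], 0]]}}

```text
time: 31.8
tool_pos: [518.3, 118.7, 50.4]
tcp_rot: [0.912, 0.411, -0.0, 0.0]
wrist_force: [-1.9, -0.8, -1.6]
grip_width: 18.6
grip_force: 59.2
```

>>> {"fn": "step_arm", "kwargs": {"motion": [[[-0.1, 0.1, 0], [0, 0, 0], 0], [[-0.1, 0.2, 0], [0, 0, 0], 0], [[-0.1, 0.3, 0], [0, 0, 0], 0], [[-0.1, 0.3, 0], [0, 0, 0], 0]]}}

```text
time: 32.3
tool_pos: [520.2, 116.2, 50.6]
tcp_rot: [0.912, 0.411, 0.0, 0.0]
wrist_force: [-0.0, -1.1, -2.1]
grip_width: 18.5
grip_force: 59.2
```

```bash
python3 go.py
```

```text
t 32.3 p [520.218 116.163  50.603] yaw 48.55029703826986 F [-0.027 -1.098 -2.102] w 18.53462661266058 59.1991263628006 q [ 0.03   0.595 -0.483  1.966  0.426  0.681 -1.441]
TCP in griddle -108.11011365979492 -79.68792905233892 50.602859251803196 | bend x,y 40.517740633560784 -7.985065629294232 tip 51.753073753616235 -35.87743790023954 wire z 39.90285925180319 F griddle -0.4505105297629409 -1.0017251357622938 -2.1020588424157802
```

>>> {"fn": "step_arm", "kwargs": {"motion": [[[0, 0.15, 0], [0, 0, 0], 0], [[0, 0.3, 0], [0, 0, 0], 0], [[0, 0.3, 0], [0, 0, 0], 0], [[-0.15, 0.3, 0], [0, 0, 0], 0], [[-0.3, 0.3, 0], [0, 0, 0], 0], [[-0.4, 0.3, 0], [0, 0, 0], 0], [[-0.4, 0.3, 0], [0, 0, 0], 0]]}}

```text
time: 33.17
tool_pos: [519.6, 111.2, 50.6]
tcp_rot: [0.912, 0.411, 0.0, 0.0]
wrist_force: [-0.5, 0.5, -2.2]
grip_width: 18.8
grip_force: 59.2
```

>>> {"fn": "step_arm", "kwargs": {"motion": [[[-0.1, 0, 0], [0, 0, 0], 0], [[-0.2, 0, 0], [0, 0, 0], 0], [[-0.3, 0, 0], [0, 0, 0], 0], [[-0.3, 0, 0], [0, 0, 0], 0]]}}

```text
time: 33.67
tool_pos: [517.6, 108.9, 50.5]
tcp_rot: [0.912, 0.411, -0.0, 0.0]
wrist_force: [-0.5, -0.6, -1.7]
grip_width: 18.9
grip_force: 59.2
```

>>> {"fn": "step_arm", "kwargs": {"motion": [[[-0.1, 0, 0], [0, 0, 0], 0], [[-0.2, 0, 0], [0, 0, 0], 0], [[-0.35, 0, 0], [0, 0, 0], 0], [[-0.35, 0, 0], [0, 0, 0], 0]]}}

```text
time: 34.17
tool_pos: [515.2, 106.3, 50.5]
tcp_rot: [0.912, 0.411, -0.0, 0.0]
wrist_force: [0.7, -0.4, -0.7]
grip_width: 18.7
grip_force: 59.2
```

>>> {"fn": "step_arm", "kwargs": {"motion": [[[-0.1, 0, 0], [0, 0, 0], 0], [[-0.2, 0, 0], [0, 0, 0], 0], [[-0.35, 0, 0], [0, 0, 0], 0], [[-0.35, 0, 0], [0, 0, 0], 0]]}}

```text
time: 34.67
tool_pos: [514.0, 104.8, 50.9]
tcp_rot: [0.911, 0.412, 0.001, -0.0]
wrist_force: [3.5, 4.3, -2.5]
grip_width: 18.6
grip_force: 59.0
```

```bash
python3 go.py
```

```text
t 34.675 p [513.97  104.788  50.934] yaw 48.60499116147629 F [ 3.549  4.276 -2.548] w 18.60078602723051 59.02164280414581 q [ 0.052  0.584 -0.485  1.988  0.427  0.667 -1.427]
TCP in griddle -118.27804654163606 -87.75413152943956 50.93397228049737 | bend x,y 30.280777773882747 -15.909670938539275 tip 41.542698980640594 -43.7913171706387 wire z 40.23397228049737 F griddle 4.928950084835274 2.5676322412092047 -2.54754644909087
```

Caught: about 5.5 N opposes the pull. I'll ease off slightly, swing the hook back to yaw ≈0.15 about the contact, then draw.

>>> {"fn": "step_arm", "kwargs": {"motion": [[[0.2, 0, 0], [0, 0, 0], 0], [[0.35, -1.15, 0], [0, 0, 0.075], 0], [[0.55, -2.3, 0], [0, 0, 0.15], 0], [[0.9, -3.5, 0], [0, 0, 0.225], 0], [[1.3, -4.65, 0], [0, 0, 0.3], 0], [[1.3, -4.65, 0], [0, 0, 0.3], 0], [[1.3, -4.65, 0], [0, 0, 0.3], 0]]}}

```text
time: 35.55
tool_pos: [487.7, 144.9, 50.9]
tcp_rot: [0.962, 0.272, 0.001, -0.0]
wrist_force: [3.4, 4.2, -0.5]
grip_width: 19.2
grip_force: 59.5
```

```bash
python3 go.py
```

```text
t 35.55 p [487.694 144.946  50.943] yaw 31.533895231081544 F [ 3.399  4.243 -0.484] w 19.23977881252001 59.46888864040375 q [-0.092  0.551 -0.405  2.031  0.359  0.626 -1.758]
TCP in griddle -126.94413639764213 -40.546357164035214 50.94292742425221 | bend x,y 36.16008851737611 -15.477894105800907 tip 38.74097714408515 -45.43713629290288 wire z 40.242927424252215 F griddle 4.7775224110836145 2.594934256505791 -0.48438147263018466
```

>>> {"fn": "step_arm", "kwargs": {"motion": [[[-0.2, -0.05, 0], [0, 0, 0], 0], [[-0.4, -0.1, 0], [0, 0, 0], 0], [[-0.6, -0.12, 0], [0, 0, 0], 0], [[-0.8, -0.15, 0], [0, 0, 0], 0], [[-1, -0.18, 0], [0, 0, 0], 0], [[-1.2, -0.21, 0], [0, 0, 0], 0], [[-1.4, -0.24, 0], [0, 0, 0], 0]]}}

```text
time: 36.42
tool_pos: [475.0, 139.9, 51.0]
tcp_rot: [0.962, 0.272, 0.002, -0.001]
wrist_force: [6.0, 5.5, -2.3]
grip_width: 18.8
grip_force: 59.4
```

```bash
python3 go.py
```

```text
t 36.425 p [474.998 139.855  51.035] yaw 31.515701744425787 F [ 6.036  5.463 -2.323] w 18.825374707701677 59.38915550708771 q [-0.088  0.535 -0.407  2.064  0.36   0.606 -1.763]
TCP in griddle -140.62246126118626 -40.321185512208324 51.034837134307466 | bend x,y 22.48920350194246 -15.304593757332468 tip 25.060609114007868 -45.264648666694846 wire z 40.33483713430746 F griddle 7.681730743904042 2.697847154926425 -2.3227156774654203
```

>>> {"fn": "step_arm", "kwargs": {"motion": [[[-0.25, -0.04, 0], [0, 0, 0], 0], [[-0.5, -0.08, 0], [0, 0, 0], 0], [[-0.75, -0.11, 0], [0, 0, 0], 0], [[-1, -0.15, 0], [0, 0, 0], 0], [[-1.25, -0.19, 0], [0, 0, 0], 0], [[-1.5, -0.23, 0], [0, 0, 0], 0], [[-1.75, -0.27, 0], [0, 0, 0], 0], [[-2, -0.31, 0], [0, 0, 0], 0], [[-2.25, -0.34, 0], [0, 0, 0], 0], [[-2.5, -0.38, 0], [0, 0, 0], 0], [[-2.75, -0.42, 0], [0, 0, 0], 0], [[-3, -0.46, 0], [0, 0, 0], 0]]}}

```text
time: 37.92
tool_pos: [447.2, 128.3, 51.1]
tcp_rot: [0.962, 0.272, 0.002, -0.001]
wrist_force: [5.8, 4.5, -1.8]
grip_width: 19.1
grip_force: 59.4
```

>>> {"fn": "step_arm", "kwargs": {"motion": [[[-0.25, -0.04, 0], [0, 0, 0], 0], [[-0.5, -0.08, 0], [0, 0, 0], 0], [[-0.75, -0.11, 0], [0, 0, 0], 0], [[-1, -0.15, 0], [0, 0, 0], 0], [[-1.25, -0.19, 0], [0, 0, 0], 0], [[-1.5, -0.23, 0], [0, 0, 0], 0], [[-1.75, -0.27, 0], [0, 0, 0], 0], [[-2, -0.31, 0], [0, 0, 0], 0], [[-2.25, -0.34, 0], [0, 0, 0], 0], [[-2.5, -0.38, 0], [0, 0, 0], 0], [[-2.75, -0.42, 0], [0, 0, 0], 0], [[-3, -0.46, 0], [0, 0, 0], 0]]}}

```text
time: 39.42
tool_pos: [419.2, 116.7, 51.1]
tcp_rot: [0.962, 0.272, 0.002, -0.001]
wrist_force: [5.4, 5.0, -1.7]
grip_width: 18.6
grip_force: 59.4
```

```bash
python3 go.py
```

```text
t 39.425 p [419.239 116.679  51.066] yaw 31.527810959351157 F [ 5.357  4.953 -1.719] w 18.614584265275944 59.41994369029999 q [-0.071  0.469 -0.412  2.205  0.366  0.528 -1.782]
TCP in griddle -201.012327083111 -40.082689638376074 51.066044747134185 | bend x,y -37.90625947768576 -15.031672552347757 tip -35.32851647604858 -44.99118257526287 wire z 40.36604474713418 F griddle 6.858629593378465 2.4909570878185807 -1.7187573504870621
```

>>> {"fn": "step_arm", "kwargs": {"motion": [[[-0.25, -0.04, 0], [0, 0, 0], 0], [[-0.5, -0.08, 0], [0, 0, 0], 0], [[-0.75, -0.11, 0], [0, 0, 0], 0], [[-1, -0.15, 0], [0, 0, 0], 0], [[-1.25, -0.19, 0], [0, 0, 0], 0], [[-1.5, -0.23, 0], [0, 0, 0], 0], [[-1.75, -0.27, 0], [0, 0, 0], 0], [[-1.9, -0.29, 0], [0, 0, 0], 0]]}}

```text
time: 40.42
tool_pos: [401.3, 109.2, 51.0]
tcp_rot: [0.962, 0.272, 0.002, -0.001]
wrist_force: [4.4, 5.8, -0.5]
grip_width: 18.7
grip_force: 59.5
```

>>> {"fn": "step_arm", "kwargs": {"motion": [[[-0.1, -0.015, 0], [0, 0, 0], 0], [[-0.2, -0.03, 0], [0, 0, 0], 0], [[-0.3, -0.045, 0], [0, 0, 0], 0], [[-0.3, -0.045, 0], [0, 0, 0], 0]]}}

```text
time: 40.92
tool_pos: [398.2, 107.8, 50.9]
tcp_rot: [0.962, 0.272, 0.001, -0.0]
wrist_force: [2.9, 4.9, -0.7]
grip_width: 18.6
grip_force: 59.5
```

```bash
python3 go.py
```

```text
t 40.925 p [398.157 107.801  50.915] yaw 31.53582488284658 F [ 2.943  4.916 -0.697] w 18.62606485587734 59.501391649246216 q [-0.065  0.445 -0.413  2.256  0.368  0.5   -1.788]
TCP in griddle -223.89032060444035 -40.09922086262104 50.9151948670012 | bend x,y -60.78711478315437 -15.025291528548497 tip -58.20519919161891 -44.98444364464259 wire z 40.2151948670012 F griddle 4.618477996150802 3.3920417388409514 -0.6969757788806388
```

>>> {"fn": "step_arm", "kwargs": {"motion": [[[-0.1, -0.015, 0], [0, 0, 0], 0], [[-0.2, -0.03, 0], [0, 0, 0], 0], [[-0.2, -0.03, 0], [0, 0, 0], 0], [[-0.2, -0.03, 0], [0, 0, 0], 0]]}}

```text
time: 41.42
tool_pos: [397.8, 107.8, 51.3]
tcp_rot: [0.962, 0.272, 0.003, -0.001]
wrist_force: [7.3, 6.3, -1.9]
grip_width: 18.7
grip_force: 59.3
```

>>> {"fn": "step_arm", "kwargs": {"motion": [[[-0.1, -0.015, 0], [0, 0, 0], 0], [[-0.15, -0.02, 0], [0, 0, 0], 0], [[-0.15, -0.02, 0], [0, 0, 0], 0], [[-0.15, -0.02, 0], [0, 0, 0], 0]]}}

```text
time: 41.92
tool_pos: [397.6, 107.8, 51.6]
tcp_rot: [0.962, 0.272, 0.004, -0.001]
wrist_force: [10.8, 7.7, -3.9]
grip_width: 18.4
grip_force: 59.1
```

```bash
python3 - <<'E'
from bench import r
import cv2
a=r.read_camera("scene")["color"][:,:,::-1]
b=r.read_camera("top")["color"][:,:,::-1]
cv2.imwrite("pics/pulled.png",cv2.hconcat([cv2.resize(a[150:290,180:320],None,fx=2.85,fy=2.85,interpolation=2),cv2.resize(b[150:290,200:340],None,fx=2.85,fy=2.85,interpolation=2)]))
E
python3 go.py
```

```text
t 42.025 p [397.625 107.809  51.537] yaw 31.522580272731567 F [10.139  7.319 -4.628] w 18.836846987111628 59.097155928611755 q [-0.065  0.441 -0.413  2.261  0.368  0.493 -1.789]
TCP in griddle -224.3775141724268 -39.885212786923454 51.537152832337554 | bend x,y -61.273096848289846 -14.849690439406194 tip -58.69803367329606 -44.80942754005067 wire z 40.83715283233755 F griddle 12.18406276700055 2.819373632626416 -4.628447505189888
```

View pics/pulled.png

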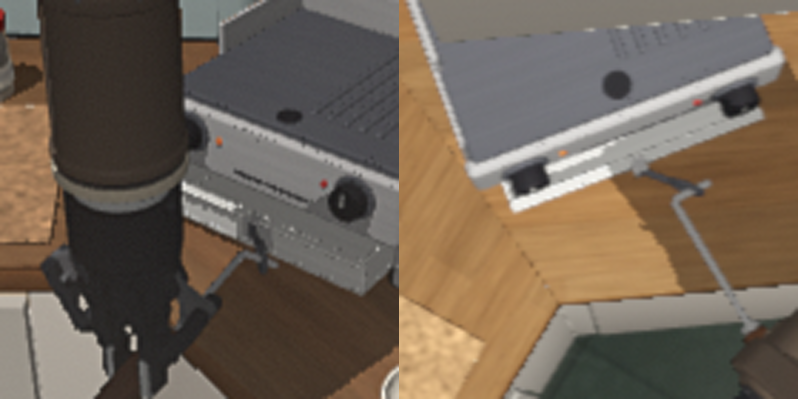

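The tray is at its stop: 12 N with no more travel. The picture shows the tray well out, pivot near (640,168) in the top half and the eye askew to the right with the bar through its ring at about (700,186). Now relax, turn the hook back and slide it out to the left.

>>> {"fn": "step_arm", "kwargs": {"motion": [[[0.2, 0.03, 0], [0, 0, 0], 0], [[0.38, 0.05, 0], [0, 0, 0], 0], [[0.4, 1.25, 0], [0, 0, -0.075], 0], [[0.45, 2.5, 0], [0, 0, -0.15], 0], [[0.7, 3.7, 0], [0, 0, -0.225], 0], [[0.92, 4.9, 0], [0, 0, -0.3], 0], [[0.92, 4.9, 0], [0, 0, -0.3], 0], [[0.92, 4.9, 0], [0, 0, -0.3], 0]]}}

```text
time: 43.02
tool_pos: [426.2, 68.3, 50.3]
tcp_rot: [0.912, 0.411, -0.001, -0.0]
wrist_force: [-0.1, 0.4, -0.7]
grip_width: 19.1
grip_force: 59.3
```

```bash
python3 go.py
```

```text
t 43.025 p [426.241  68.341  50.32 ] yaw 48.477936400086946 F [-0.076  0.355 -0.672] w 19.102866926936624 59.2551451921463 q [ 0.103  0.483 -0.494  2.204  0.435  0.549 -1.444]
TCP in griddle -213.28774291347904 -87.36395858803363 50.32020637249721 | bend x,y -64.5695630969431 -15.848912802867389 tip -53.36948865210544 -43.7554564543828 wire z 39.62020637249721 F griddle 0.06732710495603837 0.35683698756103216 -0.6715882381485941
```

>>> {"fn": "step_arm", "kwargs": {"motion": [[[0.15, 0, 0], [0, 0, 0], 0], [[0.3, 0, 0], [0, 0, 0], 0], [[0.3, -0.2, 0], [0, 0, 0], 0], [[0.3, -0.5, 0], [0, 0, 0], 0], [[0.3, -0.8, 0], [0, 0, 0], 0], [[0.3, -0.8, 0], [0, 0, 0], 0]]}}

```text
time: 43.78
tool_pos: [422.8, 76.4, 50.5]
tcp_rot: [0.911, 0.412, -0.0, -0.0]
wrist_force: [1.0, 0.8, -2.1]
grip_width: 18.6
grip_force: 59.3
```

>>> {"fn": "step_arm", "kwargs": {"motion": [[[0, -0.2, 0], [0, 0, 0], 0], [[0, -0.4, 0], [0, 0, 0], 0], [[0, -0.6, 0], [0, 0, 0], 0], [[0, -0.6, 0], [0, 0, 0], 0]]}}

```text
time: 44.28
tool_pos: [418.5, 80.3, 50.6]
tcp_rot: [0.911, 0.411, -0.0, 0.0]
wrist_force: [0.6, -0.3, -1.8]
grip_width: 18.7
grip_force: 59.3
```

>>> {"fn": "step_arm", "kwargs": {"motion": [[[0, -0.25, 0], [0, 0, 0], 0], [[0, -0.5, 0], [0, 0, 0], 0], [[0, -0.7, 0], [0, 0, 0], 0], [[0, -0.7, 0], [0, 0, 0], 0]]}}

```text
time: 44.78
tool_pos: [413.2, 84.9, 50.5]
tcp_rot: [0.911, 0.411, -0.0, 0.0]
wrist_force: [1.1, 0.6, -2.3]
grip_width: 19.2
grip_force: 59.3
```

>>> {"fn": "step_arm", "kwargs": {"motion": [[[0, -0.4, 0], [0, 0, 0], 0], [[0, -0.8, 0], [0, 0, 0], 0], [[-0.5, -1.2, 0], [0, 0, 0], 0], [[-1, -1.2, 0], [0, 0, 0], 0], [[-1, -1.2, 0], [0, 0, 0], 0]]}}

```text
time: 45.4
tool_pos: [397.3, 84.6, 50.5]
tcp_rot: [0.912, 0.411, -0.0, 0.0]
wrist_force: [0.3, 0.1, -1.8]
grip_width: 18.5
grip_force: 59.3
```

```bash
python3 - <<'E'
from bench import r
import cv2
a=r.read_camera("scene")["color"][:,:,::-1]
b=r.read_camera("top")["color"][:,:,::-1]
cv2.imwrite("pics/unh.png",cv2.hconcat([cv2.resize(a[150:290,180:320],None,fx=2.85,fy=2.85,interpolation=2),cv2.resize(b[150:290,200:340],None,fx=2.85,fy=2.85,interpolation=2)]))
E
python3 go.py 434,437,130,53.6 434,437,30,53.6
```

```text
t 45.5 p [397.886  85.086  50.602] yaw 48.547568528304794 F [ 0.235 -0.316 -0.798] w 18.712017282330162 59.2544424533844 q [ 0.051  0.454 -0.495  2.262  0.437  0.515 -1.51 ]
434,437,130,53.6 shift [ 28.768 -20.588  -7.939] turn [ 0.    -0.    -0.088]
434,437,30,53.6 shift [ 28.767 -20.59    2.061] turn [ 0.    -0.    -0.088]
TCP in griddle -232.94277127620106 -60.93677515218431 50.60243890295437 | bend x,y -84.31150206867885 10.75901054523862 tip -73.07749700558043 -17.133896749202382 wire z 39.90243890295437 F griddle 0.09430007657154425 -0.3820093942448646 -0.798187209416708
```

View pics/unh.png

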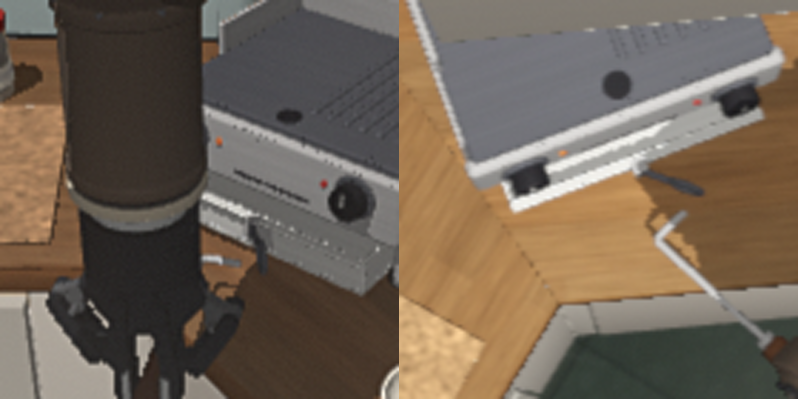

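Unhooked: the hook (bend at about (660,240)) lies clear left of the eye and the tray is out. Now I'll carry it back to the mat by a route around the griddle corner.

>>> {"fn": "step_arm", "kwargs": {"motion": [[[0, 0, -4], [0, 0, 0], 0], [[3, -4, -8], [0, 0, 0], 0], [[6, -8, -8], [0, 0, 0], 0], [[10.5, -13, -8], [0, 0, 0], 0], [[10.5, -13, -8], [0, 0, 0], 0], [[16, -15.5, -8], [0, 0, -0.088], 0], [[21, -17.5, -8], [0, 0, -0.088], 0], [[26, -19.5, -8], [0, 0, -0.088], 0], [[28.8, -20.6, -8], [0, 0, -0.088], 0], [[28.8, -20.6, -8], [0, 0, -0.088], 0], [[28.8, -20.6, -8], [0, 0, -0.088], 0]]}}

```text
time: 46.88
tool_pos: [433.8, 436.0, 129.9]
tcp_rot: [0.893, 0.451, -0.001, 0.001]
wrist_force: [-0.6, -0.7, -1.2]
grip_width: 18.6
grip_force: 59.4
```

```bash
python3 go.py 433,438,29.2,53.6
```

```text
t 46.875 p [433.807 435.982 129.92 ] yaw 53.57714087310727 F [-0.557 -0.693 -1.194] w 18.612894715458857 59.35963153839111 q [-0.48   0.614 -0.594  1.694  0.405  0.961 -1.861]
433,438,29.2,53.6 shift [ 0.133 -0.189 10.072] turn [ 0.     0.002 -0.   ]
TCP in griddle -63.85102864937485 248.66949842865034 129.91979000877365 | bend x,y 77.922140370223 333.1195681322459 tip 91.55828197237471 306.3189608521413 wire z 119.21979000877364 F griddle -0.7825185695120663 -0.4233743888450694 -1.194165629504558
```

>>> {"fn": "step_arm", "kwargs": {"motion": [[[0.1, -0.2, 5], [0, 0, 0], 0], [[0.1, -0.2, 8], [0, 0, 0], 0], [[0.1, -0.2, 9.4], [0, 0, 0], 0], [[0.1, -0.2, 9.8], [0, 0, 0], 0], [[0.1, -0.2, 10], [0, 0, 0], 0], [[0.1, -0.2, 10], [0, 0, 0], 0]]}}

```text
time: 47.62
tool_pos: [433.2, 439.9, 31.5]
tcp_rot: [0.893, 0.451, 0.001, -0.0]
wrist_force: [-0.3, 0.2, -1.0]
grip_width: 18.7
grip_force: 59.4
```

>>> {"fn": "step_arm", "kwargs": {"motion": [[[0, 0, 0.1], [0, 0, 0], 0], [[0, 0, 0.15], [0, 0, 0], 0], [[0, 0, 0.15], [0, 0, 0], 0], [[0, 0, 0.15], [0, 0, 0], 0]]}}

```text
time: 48.12
tool_pos: [432.8, 439.5, 29.1]
tcp_rot: [0.893, 0.451, 0.0, 0.0]
wrist_force: [0.0, -0.2, -0.9]
grip_width: 18.9
grip_force: 59.4
```

>>> {"fn": "step_arm", "kwargs": {"motion": [[[0, 0, 0.05], [0, 0, 0], 0], [[0, 0, 0.05], [0, 0, 0], 0], [[0, 0, 0.05], [0, 0, 0.0], 0.35], [[0, 0, 0.05], [0, 0, 0], 0.7], [[0, 0, 0.05], [0, 0, 0], 1], [[0, 0, 0.05], [0, 0, 0], 1], [[0, 0, 0.05], [0, 0, 0], 1], [[0, 0, -3], [0, 0, 0], 1], [[0, 0, -8], [0, 0, 0], 1], [[-3, 0, -14], [0, 0, 0], 1], [[-10, 5, -16], [0, 0, 0], 1], [[-16, 10, -16], [0, 0, 0], 1]]}}

```text
time: 49.62
tool_pos: [416.8, 294.0, 187.5]
tcp_rot: [0.892, 0.452, 0.002, -0.0]
wrist_force: [1.4, -1.4, 0.0]
grip_width: 85.5
grip_force: 0.0
```

>>> {"fn": "step_arm", "kwargs": {"motion": [[[-6, 12, 0], [0, 0, 0], 1], [[-6, 12, 0], [0, 0, 0], 1], [[-6, 12, 0], [0, 0, 0], 1], [[-6, 12, 0], [0, 0, 0], 1], [[-6, 12, 0], [0, 0, 0], 1]]}}

```text
time: 50.25
tool_pos: [477.0, 176.8, 186.1]
tcp_rot: [0.892, 0.452, 0.0, -0.0]
wrist_force: [-0.2, 0.8, -0.3]
grip_width: 85.3
grip_force: 0.0
```

```bash
python3 go.py
python3 - <<'E'
from bench import r
import cv2
a=r.read_camera("scene")["color"][:,:,::-1]
b=r.read_camera("top")["color"][:,:,::-1]
cv2.imwrite("pics/end.png",cv2.hconcat([cv2.resize(a[130:290,150:310],None,fx=2.5,fy=2.5,interpolation=2),cv2.resize(b[150:310,120:280],None,fx=2.5,fy=2.5,interpolation=2)]))
E
```

```text
t 50.25 p [476.998 176.787 186.081] yaw 53.76490252173343 F [-0.22   0.769 -0.346] w 85.25355751774525 0.0 q [ 0.035  0.393 -0.642  1.895  0.286  0.945 -1.373]
TCP in griddle -124.46714775750847 -7.0446798581255115 186.08135222235714 | bend x,y 17.028736257399895 77.86966878821934 tip 30.752615863026822 51.11388573579958 wire z 175.38135222235715 F griddle 0.09467419066642525 0.794032179626132 -0.3460470124277411
```

View pics/end.png

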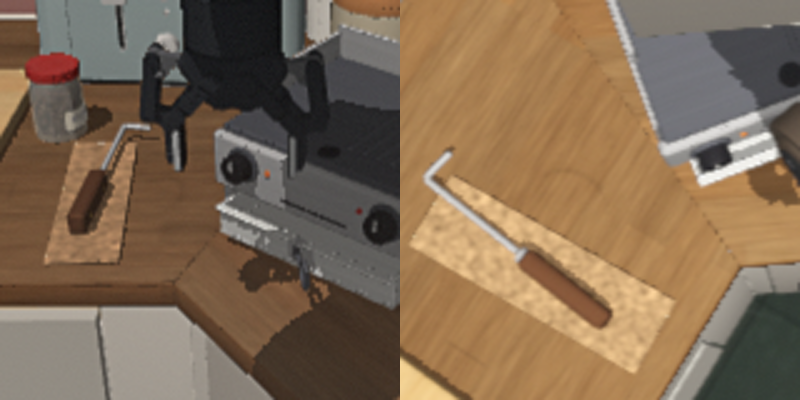

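The hook lies flat on the mat, with its handle at about (565,287) in the top half. The tray is still out, and the arm touches nothing.

```bash
python3 -c "
from bench import r
print(r.hand_in())"
```

```text
the job is handed in; nothing more can be done
None
```

I drew the drip tray out to its front stop with the hook, unhooked it, laid the hook flat back on the mat, and handed the job in at about 50 s; no verdict came back.

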